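Set the kiln timer's wheel to 5

ROBOT

A 6-joint arm with a two-finger parallel gripper is mounted at the origin on the work surface. World frame = base frame: x ahead of the robot, y to its left, z up, the work surface at z = 0. Lengths are in mm, angles in rad, forces in N, time in s.
With the tool pointing down it reaches from about 350 to 775 mm from the base axis. Payload 7.3 kg.
Tool frame: the origin (TCP) lies at the very end of the fingers, on their centre line; the grasp point (between the pads) lies 19 mm behind it; z points along the fingers, y is the line along which they close (so a half turn about z gives the same grasp; the last joint's range is limited). The gripper opens to 92 mm and grips with 3 to 60 N. Pads are 19 mm wide; open, the fingers measure 130 mm over their backs; the gripper's body (75 mm by 190 mm) begins 47 mm behind the grasp point.
Start: joints at [-1.298, 0.342, 1.524, -0, 1.275, -0.146], TCP at [213.523, -479.638, 226.741] pointing down, gripper open.
Joint ranges: [-2.53, 2.53], [-0.77, 2.02], [0.04, 2.7], [-1, 4.14], [0.28, 2.66], [-3.11, 3.11]. Speed limits (rad/s): [2.57, 2.57, 3.14, 3.14, 3.14, 3.14].

INTERFACE

Orientations are given as [roll, pitch, yaw] about the fixed x, y, z axes, in that order (R = Rz(yaw) Ry(pitch) Rx(roll)).
In Python, from plant import * gives the robot as it stands.
- The arm moves only by the tool arm_command, never from a script. Its arguments are lists of equal length, an entry for each row: "gripper": the finger opening in mm, from 0 to 91.8; "dp": the shift along the tool's x, y, z in units of 25 mm (1.0 is 25 mm), a list of three; "twist": the turn about the tool's z in units of 5 degrees (1.0 is 5 degrees). A call has exactly 5 rows; each row shifts and turns the commanded pose from where the row before left it, along the tool's axes as they then stand; what a row does not reach is not made up. A row lasts 1/8 s, in which the tool goes at most 62.5 mm and 10.7 degrees, less where a joint would pass 70% of its speed; a pose out of reach is approached as far as the arm can. A call is refused whole if a number of a shift passes 1 or a number of a turn 1, either way. A call with a gripper value outside its range is refused whole. The fingers move at their own pace and stop on an object; the grip force is fixed at half the most. Time passes only in rows, so rows that do not move let the fingers close, or fill a call up. It gives the time, the measured TCP pose, the force, the opening and the grip force at its end, in the units of the state.
- get_obs(): the state, without advancing time (a new reading comes with each control period).
- capture(name): name is "scene" or "top"; returns the picture (480x640x3 uint8, red, green, blue); there is no depth.
- get_calibration(name): a dict with "mtx" (3x3 intrinsics, pixels), "position" and "attitude" of the camera in the world. Camera axes: x right, y down, z forward; pixel columns grow to the right and rows downward; lengths in mm; the calibration is good to about 2 mm. A picture is of the moment at which its call begins. get_calibration takes no time and is no camera call.
- close_job(): hands the job in; it is judged then, once.
The state is a dict: "time": time; "joint_positions": joint angles; "dq": joint speeds; "tau": joint torques, N m; "tool_pos": TCP position; "tcp_rot": TCP orientation; "contact_force": force on the tool from outside, world axes, zero at the start; "moment": the same for the moment, N m; "grip_width": finger opening in mm; "finger_force": force on a finger pad.
Only numpy, scipy, OpenCV 4.12 (cv2) and the standard library are available. Lean on these libraries where they do the work, as an engineer would, in place of code of your own. Each camera call takes 0.05 s, during which the arm holds its last target. There are 200 camera calls.

TASK

Two wheel timers stand among the pots on the painting table; the kiln's is the one with the broad wheel. Roll that wheel, its top moving away from the robot, until the number 5 lies uppermost, in line with the index lines on the case, and leave it there. Do not alter the setting of the timer with the narrow wheel.

Things in the scene. Friction and masses are not known exactly. Their poses are not given: they have to be found in the camera images.
- kiln_timer: Fixed aluminium box 150 x 110 x 75 mm (x, y, z) with a BROAD black wheel (34 mm wide) standing out of a slot in its top. Origin: centre of the underside, on the table. z up; y along the level axle; +x: the way the wheel's top moves as its number rises, away from the robot (box yaw -0.4 to 0.4 rad). Black index lines on the top at x = 0, either side of the wheel, mark the uppermost flat.
- kiln_axle (a point): Centre of the broad wheel, on its axle, 60 mm above the table; axes as the box's. The wheel has 8 flats at radius 36 mm with white digits 0 to 7, and between flats grey radial ribs 5 mm thick, 34 mm wide, out to radius 50 mm (tops 110 mm above the table). Ribs are 45 degrees apart: a gap of about 28 mm, into which a shut gripper's tip goes from above to push the next rib towards +x.
- kiln_wheel (a joint): Turn of the broad wheel, rad; grows as its top goes to the box's +x. One number is 0.785; digit n is exactly uppermost at n x 0.785 (5 at 3.927). Ribs stand at angles joint - (k + 0.5) x 0.785, k = 0..7, from straight up, positive towards +x. Stops at 0 and 5.5. No clicks: friction (0.12 N m, 3 N at a rib) holds it where it is left. Starts between 1.7 and 3.1.
- lamp_rim (a point): On the other timer (for a lamp; leave it alone): the same box and kind of wheel, but NARROW, 14 mm wide, axle also 60 mm above the table. This point is the middle of its digit-0 flat, 36 mm from the axle, and moves only if that wheel is turned. Either timer may be on the left, with the other 260 to 520 mm away to the right.

How it is judged:
By the outcome, as a careful person would: the job done as asked, in the order asked, and still so for the second after the job is handed in, with the robot touching nothing.
It also fails if it takes over 42 s, if anything falls off the work surface, if the arm or the gripper's body presses on something with over 40 N, if the wrist force passes 120 N, or if a joint passes its speed limit or range.

## Working session

There is one attempt and no reset: what is moved stays moved. The work goes in short steps, Python scripts to look and compute and a tool call to move; the robot and the scene stay as the last step left them, time stands still between calls to the robot, and variables do not carry over. Pictures are saved under pics/ and viewed, at most 10 in all, crops included, and the job is handed in when it is done.

Besides the shell and the picture viewer there is one more tool, called after "Request:" by a JSON object that holds its "api" and its "payload". arm_command: Moves the arm, as the interface text tells. Its arguments: {"type":"object","properties":{"gripper":{"type":"array"},"dp":{"type":"array"},"twist":{"type":"array"}},"required":["gripper","dp","twist"]}

```bash
mkdir -p pics; python3 - <<'E'
from plant import *
import cv2,numpy as np
for n in("scene","top"):
    cv2.imwrite(f"pics/{n}0.png",capture(n)[:,:,::-1]); print(n,get_calibration(n))
o=get_obs();print(o["time"],o["tool_pos"],o["tcp_rot"],o["grip_width"])
E
```

```text
scene {'mtx': array([[441.7291409 ,   0.        , 318.77097155],
       [  0.        , 441.7291409 , 239.73695411],
       [  0.        ,   0.        ,   1.        ]]), 'position': array([1057.26528175,   75.38694489,  534.25665365]), 'attitude': array([-2.30622378, -0.01416221,  1.77119952])}
top {'mtx': array([[619.60260995,   0.        , 310.48653859],
       [  0.        , 619.60260995, 244.82041229],
       [  0.        ,   0.        ,   1.        ]]), 'position': array([ 345.71385898,    9.97716246, 1071.95047746]), 'attitude': array([-2.93551176,  0.00395857, -1.68716432])}
0.1 [ 213.42578561 -479.27629535  226.10478452] [-3.14021194e+00 -2.24004395e-04  4.18782764e-01] 91.4243713082172
```

View pics/scene0.png

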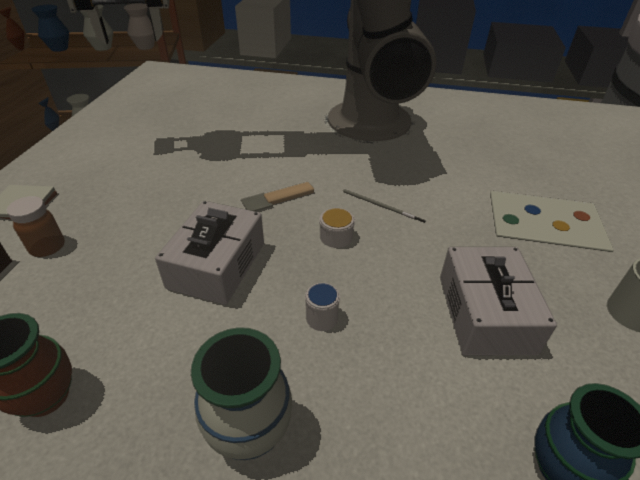

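View pics/top0.png

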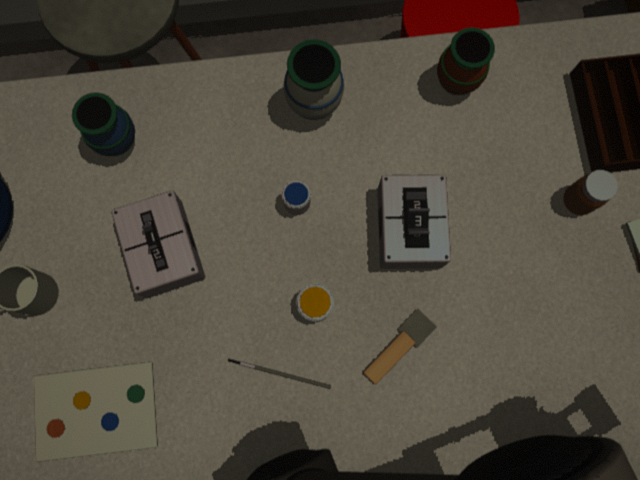

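The broad-wheel (kiln) timer is at top pixel (415,218) and scene pixel (212,245). The narrow one is at top (157,242). I'll enlarge the kiln timer.

```bash
python3 - <<'E'
import cv2,numpy as np
a=cv2.imread("pics/top0.png")[165:275,365:465]; b=cv2.imread("pics/scene0.png")[195:305,150:275]
a=cv2.resize(a,None,fx=4,fy=4,interpolation=cv2.INTER_CUBIC);b=cv2.resize(b,None,fx=3.2,fy=4,interpolation=cv2.INTER_CUBIC)
cv2.imwrite("pics/c.png",np.clip(np.hstack([a,b])*1.6,0,255).astype(np.uint8))
E
cat > h.py <<'E'
from plant import *
import cv2,numpy as np
from scipy.spatial.transform import Rotation as R
def cam(n):
    c=get_calibration(n); return c["mtx"],np.array(c["position"]),R.from_euler("xyz",c["attitude"]).as_matrix()
def ray(n,p,z):
    K,o,A=cam(n); d=A@np.linalg.inv(K)@np.array([*p,1.]); return o+d*(z-o[2])/d[2]
def proj(n,X):
    K,o,A=cam(n); q=K@A.T@(np.asarray(X,float)-o); return q[:2]/q[2]
E
python3 - <<'E'
from h import *
for p in [(383,177),(447,177),(449,263),(384,263)]: print(ray("top",p,75).round(1))
img=cv2.imread("pics/top0.png"); hsv=cv2.cvtColor(img,cv2.COLOR_BGR2GRAY)
m=(hsv>120).astype(np.uint8)
m=cv2.morphologyEx(m,cv2.MORPH_CLOSE,np.ones((3,3)))
cs,_=cv2.findContours(m[165:275,365:465],cv2.RETR_EXTERNAL,cv2.CHAIN_APPROX_NONE)
c=max(cs,key=cv2.contourArea)+[365,165]
bx=cv2.boxPoints(cv2.minAreaRect(c));print(bx)
P=np.array([ray("top",p,75) for p in bx]);print(P.round(1),P.mean(0))
for p in P-np.roll(P,1,0): print(np.linalg.norm(p),np.arctan2(p[1],p[0]))
E
```

```text
[ 654.6 -144.9   75. ]
[ 642.  -251.7   75. ]
[ 496.6 -231.3   75. ]
[ 509. -126.   75.]Traceback (most recent call last):
  File "<stdin>", line 7, in <module>
ValueError: max() iterable argument is empty
```

View pics/c.png

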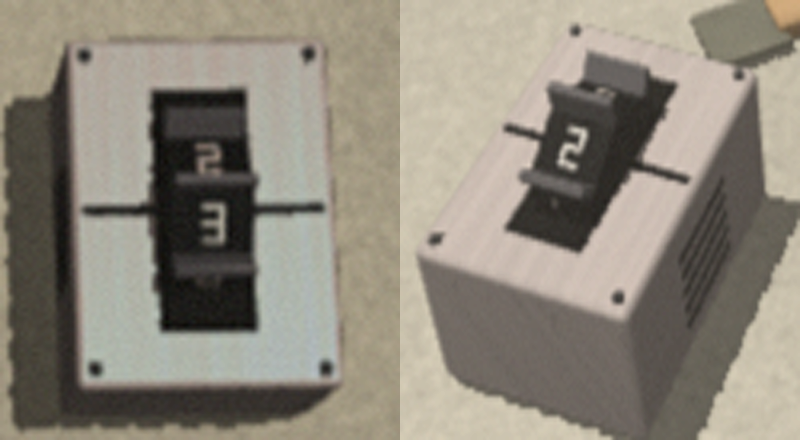

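```bash
cat >> h.py <<'E'
def wheelplane(n,p,C,yaw,yo=0):
    K,o,A=cam(n); d=A@np.linalg.inv(K)@np.array([*p,1.]); X=np.array([np.cos(yaw),np.sin(yaw)]);Y=np.array([-X[1],X[0]])
    t=(yo-(o[:2]-C[:2])@Y)/(d[:2]@Y); q=o+t*d; return (q[:2]-C[:2])@X,q[2]-60
def ribx(n,p,C,yaw,r=50,yo=0):
    # angle of a point at radius r, given pixel: root of projection along the row direction
    from scipy.optimize import brentq
    X=np.array([np.cos(yaw),np.sin(yaw)]);Y=np.array([-X[1],X[0]])
    f=lambda t: proj(n,[*(C[:2]+X*r*np.sin(t)+Y*yo),60+r*np.cos(t)])[1]-p[1]
    return brentq(f,-1.3,1.3)
E
python3 - <<'E'
from h import *
T=lambda x,y:(365+x/4,165+y/4); S=lambda x,y:(150+(x-400)/3.2,195+y/4)
c=[T(68,42),T(322,40),T(340,383),T(82,387)]
P=np.array([ray("top",p,75) for p in c]);print(P.round(1),P.mean(0))
for p in P-np.roll(P,1,0): print(np.linalg.norm(p),np.arctan2(p[1],p[0]))
cs=[S(575,20),S(762,75),S(622,322),S(418,250)]
Q=np.array([ray("scene",p,75) for p in cs]);print(Q.round(1),Q.mean(0))
for p in Q-np.roll(Q,1,0): print(np.linalg.norm(p),np.arctan2(p[1],p[0]))
L=[ray("top",T(*p),75) for p in[(85,210),(323,207)]]+[ray("scene",S(*p),75) for p in[(507,127),(688,179)]]
print(np.round(L,1))
C=(P.mean(0)+Q.mean(0))/2;yaw=-.13
for nm,p in [("top",T(205,108)),("top",T(217,179)),("top",T(214,266)),("scene",S(555,180)),("scene",S(582,92)),("scene",S(617,60))]:
    try:t=ribx(nm,p,C,yaw);print(nm,t, ((t/.7854+.5)%1)*.7854)
    except Exception as e:print(nm,e)
E
```

```text
[[ 657.4 -143.6   75. ]
 [ 645.8 -249.8   75. ]
 [ 500.1 -233.6   75. ]
 [ 510.8 -128.7   75. ]] [ 578.53357748 -188.91637615   75.        ]
147.41804496887133 -0.1012020217971813
106.77698658761851 -1.6802261205112126
146.56017433285885 3.030788714959436
105.36613634412254 1.4694623840030505
[[ 501.  -230.1   75. ]
 [ 515.4 -121.9   75. ]
 [ 662.6 -141.8   75. ]
 [ 648.2 -246.3   75. ]] [ 581.83088672 -185.02928208   75.        ]
148.0702262361092 3.0321422995218184
109.17538835195812 1.438301677926057
148.53547646079082 -0.13440501695142554
105.48096463033629 -1.7080718850762528
[[ 584.5 -140.5   75. ]
 [ 574.2 -238.6   75. ]
 [ 574.5 -235.8   75. ]
 [ 584.6 -138.1   75. ]]
top 0.8416885255469952 0.44898852554699525
top 0.05384663205012831 0.4465466320501283
top -0.6609578707622514 0.5171421292377486
scene 0.8481947866712428 0.45549478667124277
scene 0.09319244189526249 0.48589244189526254
scene f(a) and f(b) must have different signs
```

Request:
{"api": "arm_command", "payload": {"gripper": [0, 0, 0, 0, 0], "dp": [[0, 0, 0], [0, 0, 0], [0, 0, 0], [0, 0, 0], [0, 0, 0]], "twist": [1, 1, 1, 1, 1]}}

```text
time: 0.72
tool_pos: [213.4, -479.4, 226.3]
tcp_rot: [-3.141, 0.0, -0.02]
contact_force: [-0.5, 0.6, 0.4]
grip_width: 46.4
finger_force: 0.0
```

Request:
{"api": "arm_command", "payload": {"gripper": [0, 0, 0, 0, 0], "dp": [[0, 0, 0], [1, -0.8, 0], [1, -0.8, 0], [1, -0.8, 0], [1, -0.8, 0]], "twist": [1, 0, 0, 0, 0]}}

```text
time: 1.35
tool_pos: [322.0, -409.7, 226.4]
tcp_rot: [-3.141, 0.0, -0.105]
contact_force: [-0.1, 0.8, 0.6]
grip_width: 0.7
finger_force: 0.0
```

```bash
cat >> h.py <<'E'
C=np.array([580.,-187.5]);YAW=-.105
def tool(bx=0,by=0,z=101):
    o=get_obs(); X=np.array([np.cos(YAW),np.sin(YAW)]);Y=np.array([-X[1],X[0]])
    d=np.array(o["tool_pos"]); A=R.from_euler("xyz",o["tcp_rot"]).as_matrix()
    t=np.array([*(C+bx*X+by*Y),z]); b=d[:2]-C
    print("t",round(o["time"],2),"box",(b@X).round(1),(b@Y).round(1),d[2].round(1),"rot",np.round(o["tcp_rot"],3),"F",np.round(o["contact_force"],1),"w",round(o["grip_width"],1))
    print("to go units",(A.T@(t-d)/25).round(2))
E
python3 -c "
from h import *
tool(-14.5,0,140)"
```

```text
t 1.35 box -233.3 -248.1 226.4 rot [-3.141  0.    -0.105] F [-0.1  0.8  0.6] w 0.7
to go units [ 8.75 -9.92  3.46]
```

Request:
{"api": "arm_command", "payload": {"gripper": [0, 0, 0, 0, 0], "dp": [[0.88, -1, 0], [0.88, -1, 0], [0.88, -1, 0], [0.88, -1, 0], [0.88, -1, 0]], "twist": [0, 0, 0, 0, 0]}}

```text
time: 1.98
tool_pos: [444.4, -296.8, 226.3]
tcp_rot: [-3.141, 0.001, -0.105]
contact_force: [0.1, -1.0, 0.5]
grip_width: 0.4
finger_force: 0.0
```

Request:
{"api": "arm_command", "payload": {"gripper": [0, 0, 0, 0, 0], "dp": [[0.88, -1, 0.5], [0.88, -1, 0.7], [0.88, -1, 0.7], [0.88, -1, 0.7], [0.8, -0.9, 0.8]], "twist": [0, 0, 0, 0, 0]}}

```text
time: 2.6
tool_pos: [564.7, -186.3, 140.9]
tcp_rot: [-3.142, 0.0, -0.105]
contact_force: [0.3, -0.2, -0.4]
grip_width: 0.4
finger_force: 0.0
```

```bash
cat > look.py <<'E'
import sys
from h import *
a=capture("top")[165:275,365:465,::-1]; b=capture("scene")[195:305,150:275,::-1]
a=cv2.resize(a,None,fx=4,fy=4,interpolation=cv2.INTER_CUBIC);b=cv2.resize(b,None,fx=3.2,fy=4,interpolation=cv2.INTER_CUBIC)
cv2.imwrite(sys.argv[1],np.clip(np.hstack([a,b])*1.6,0,255).astype(np.uint8))
E
python3 look.py pics/d1.png; python3 -c "
from h import *
tool(-14.5,0,101)"
```

```text
t 2.7 box -16.1 1.4 138.8 rot [-3.139  0.004 -0.102] F [-0.2 -0.2  0.1] w 0.2
to go units [0.07 0.06 1.51]
```

View pics/d1.png

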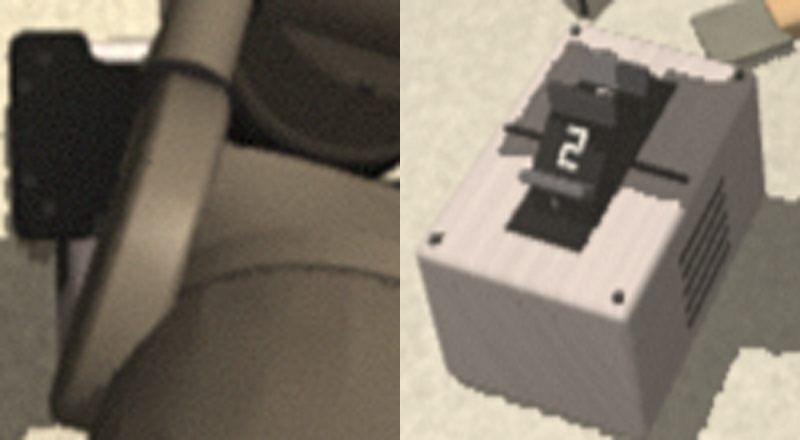

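The top view is blocked by the arm. The scene view shows the fingertip (about 588,10) just behind the middle rib, so I'll descend gently.

Request:
{"api": "arm_command", "payload": {"gripper": [0, 0, 0, 0, 0], "dp": [[0, 0, 0.5], [0, 0, 0.4], [0, 0, 0.3], [0, 0, 0.2], [0, 0, 0.1]], "twist": [0, 0, 0, 0, 0]}}

```text
time: 3.32
tool_pos: [563.9, -187.4, 104.1]
tcp_rot: [3.142, 0.0, -0.105]
contact_force: [0.3, -0.2, 0.8]
grip_width: 0.4
finger_force: 0.0
```

Request:
{"api": "arm_command", "payload": {"gripper": [0, 0, 0, 0, 0], "dp": [[0.1, 0, 0], [0.1, 0, 0], [0.1, 0, 0], [0.1, 0, 0], [0.1, 0, 0]], "twist": [0, 0, 0, 0, 0]}}

```text
time: 3.95
tool_pos: [576.2, -188.5, 104.1]
tcp_rot: [3.142, 0.001, -0.105]
contact_force: [-2.9, -0.9, -0.3]
grip_width: 0.8
finger_force: 1.4
```

```bash
python3 look.py pics/d2.png; python3 -c "
from h import *
tool(12.7,0,101)"
```

```text
t 4.05 box -3.4 -1.4 104.0 rot [ 3.142  0.    -0.105] F [-1.4 -0.1  0.9] w 0.5
to go units [ 0.64 -0.06  0.12]
```

View pics/d2.png

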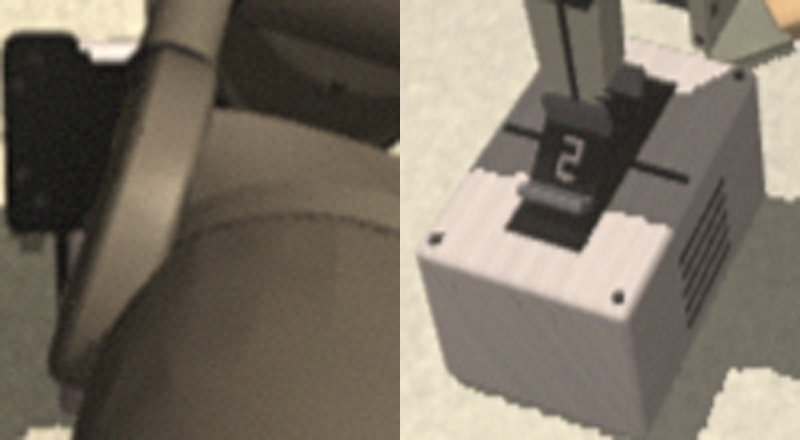

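The tip is in the gap, pushing the rib with about 3 N, as expected.

Request:
{"api": "arm_command", "payload": {"gripper": [0, 0, 0, 0, 0], "dp": [[0.15, 0, 0.08], [0.15, 0, 0], [0.15, 0, 0], [0.15, 0, 0], [0, 0, 0]], "twist": [0, 0, 0, 0, 0]}}

```text
time: 4.68
tool_pos: [591.8, -190.1, 102.1]
tcp_rot: [3.142, -0.001, -0.105]
contact_force: [-1.7, 0.4, 1.2]
grip_width: 0.7
finger_force: 0.7
```

Request:
{"api": "arm_command", "payload": {"gripper": [0, 0, 0, 0, 0], "dp": [[-0.15, 0, 0], [0, 0, -1], [-0.5, 0, -0.2], [-1, 0, 0], [0, 0, 0]], "twist": [0, 0, 0, 0, 0]}}

```text
time: 5.3
tool_pos: [548.6, -185.4, 132.2]
tcp_rot: [-3.141, 0.001, -0.105]
contact_force: [0.1, -1.0, -0.2]
grip_width: 0.6
finger_force: 0.0
```

```bash
python3 look.py pics/d3.png; python3 -c "
from h import *
tool(-29.5,0,102)"
```

```text
t 5.4 box -29.5 -1.5 132.3 rot [ 3.141e+00 -1.000e-03 -1.050e-01] F [ 0.3 -0.2  0.1] w 0.4
to go units [ 0.   -0.06  1.21]
```

View pics/d3.png

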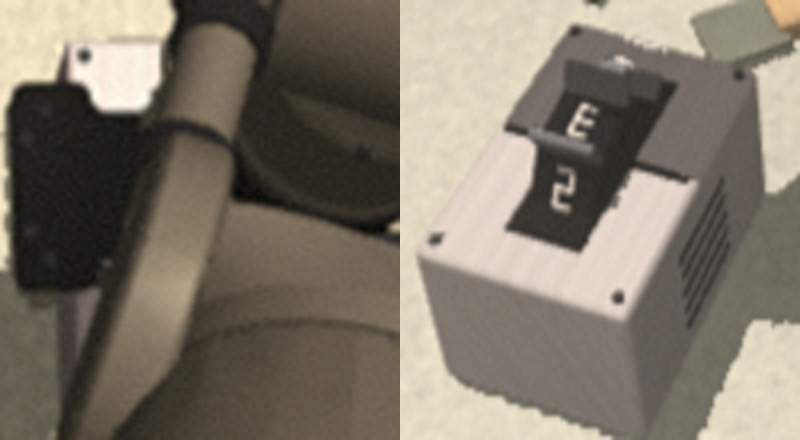

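Digit 3 now shows in front of the rib at scene-crop (570,140), and the next rib, at (600,65), stands just ahead of the tip. Second push.

Request:
{"api": "arm_command", "payload": {"gripper": [0, 0, 0, 0, 0], "dp": [[0, 0, 0.6], [0, 0, 0.4], [0, 0, 0.2], [0.2, 0, 0], [0.2, 0, 0]], "twist": [0, 0, 0, 0, 0]}}

```text
time: 6.02
tool_pos: [560.3, -186.8, 102.3]
tcp_rot: [-3.142, 0.001, -0.105]
contact_force: [-2.6, 1.3, 1.5]
grip_width: 0.2
finger_force: 1.5
```

Request:
{"api": "arm_command", "payload": {"gripper": [0, 0, 0, 0, 0], "dp": [[0.2, 0, 0], [0.2, 0, 0], [0.2, 0, 0], [0.2, 0, 0], [0.2, 0, 0]], "twist": [0, 0, 0, 0, 0]}}

```text
time: 6.65
tool_pos: [585.1, -189.3, 101.8]
tcp_rot: [-3.141, 0.001, -0.105]
contact_force: [-4.4, 0.2, 0.2]
grip_width: 0.7
finger_force: 1.4
```

Request:
{"api": "arm_command", "payload": {"gripper": [0, 0, 0, 0, 0], "dp": [[0.2, 0, 0], [0.08, 0, 0], [0, 0, 0], [-0.15, 0, 0], [0, 0, -1]], "twist": [0, 0, 0, 0, 0]}}

```text
time: 7.28
tool_pos: [587.4, -189.3, 125.9]
tcp_rot: [-3.141, 0.003, -0.105]
contact_force: [0.3, -0.1, -0.7]
grip_width: 0.5
finger_force: 0.0
```

Request:
{"api": "arm_command", "payload": {"gripper": [0, 0, 0, 0, 0], "dp": [[-0.5, 0, -0.2], [-1, 0, 0], [0, 0, 0], [0, 0, 0], [0, 0, 0]], "twist": [0, 0, 0, 0, 0]}}

```text
time: 7.9
tool_pos: [551.6, -186.0, 132.1]
tcp_rot: [3.141, -0.001, -0.105]
contact_force: [0.2, -0.1, 0.3]
grip_width: 0.2
finger_force: 0.0
```

```bash
python3 look.py pics/d4.png; python3 -c "
from h import *
tool(-29.5,0,102)"
```

```text
t 8.0 box -28.5 -1.4 132.0 rot [ 3.142 -0.    -0.105] F [ 0.  -0.3 -0.1] w 0.3
to go units [-0.04 -0.06  1.2 ]
```

View pics/d4.png

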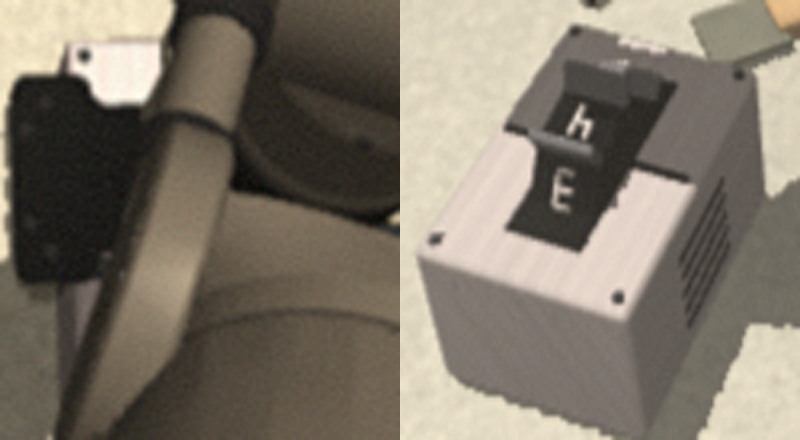

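It advanced exactly one number: 4 is now between the ribs at (578,122). Third push, stopping slightly short so I can measure.

Request:
{"api": "arm_command", "payload": {"gripper": [0, 0, 0, 0, 0], "dp": [[0, 0, 0.6], [0, 0, 0.4], [0, 0, 0.2], [0.2, 0, 0], [0.2, 0, 0]], "twist": [0, 0, 0, 0, 0]}}

```text
time: 8.62
tool_pos: [561.0, -186.8, 102.4]
tcp_rot: [-3.142, 0.001, -0.105]
contact_force: [-3.1, -0.5, 2.2]
grip_width: 0.4
finger_force: 1.5
```

Request:
{"api": "arm_command", "payload": {"gripper": [0, 0, 0, 0, 0], "dp": [[0.2, 0, 0], [0.2, 0, 0], [0.2, 0, 0], [0.2, 0, 0], [0.08, 0, 0]], "twist": [0, 0, 0, 0, 0]}}

```text
time: 9.25
tool_pos: [583.0, -189.1, 101.8]
tcp_rot: [-3.141, 0.001, -0.105]
contact_force: [-3.1, 0.1, -0.2]
grip_width: 0.4
finger_force: 1.3
```

Request:
{"api": "arm_command", "payload": {"gripper": [0, 0, 0, 0, 0], "dp": [[0, 0, 0], [-0.15, 0, 0], [0, 0, -1], [0, 0, -1], [0, 1, -1]], "twist": [0, 0, 0, 0, 0]}}

```text
time: 9.88
tool_pos: [577.2, -212.7, 178.6]
tcp_rot: [3.141, -0.002, -0.103]
contact_force: [-0.2, 0.3, -0.2]
grip_width: 0.4
finger_force: 0.0
```

Request:
{"api": "arm_command", "payload": {"gripper": [0, 0, 0, 0, 0], "dp": [[0, 1, 0], [0, 1, 0], [0, 1, 0], [0, 1, 0], [0, 1, 0]], "twist": [0, 0, 0, 0, 0]}}

```text
time: 10.5
tool_pos: [563.2, -339.6, 176.9]
tcp_rot: [-3.141, 0.0, -0.105]
contact_force: [1.2, -0.1, -0.4]
grip_width: 0.4
finger_force: 0.0
```

Request:
{"api": "arm_command", "payload": {"gripper": [0, 0, 0, 0, 0], "dp": [[0, 1, 0], [0, 1, 0], [0, 1, 0], [0, 1, 0], [0, 0, 0]], "twist": [0, 0, 0, 0, 0]}}

```text
time: 11.12
tool_pos: [552.1, -439.8, 176.4]
tcp_rot: [3.142, 0.0, -0.107]
contact_force: [0.9, 0.1, -1.1]
grip_width: 0.4
finger_force: 0.0
```

```bash
python3 look.py pics/d5.png; python3 -c "
from h import *
tool(-29.5,0,102)"
```

```text
t 11.22 box -0.8 -251.4 176.7 rot [-3.141  0.    -0.105] F [ 0.3  0.1 -0.6] w 0.5
to go units [ -1.15 -10.05   3.  ]
```

View pics/d5.png

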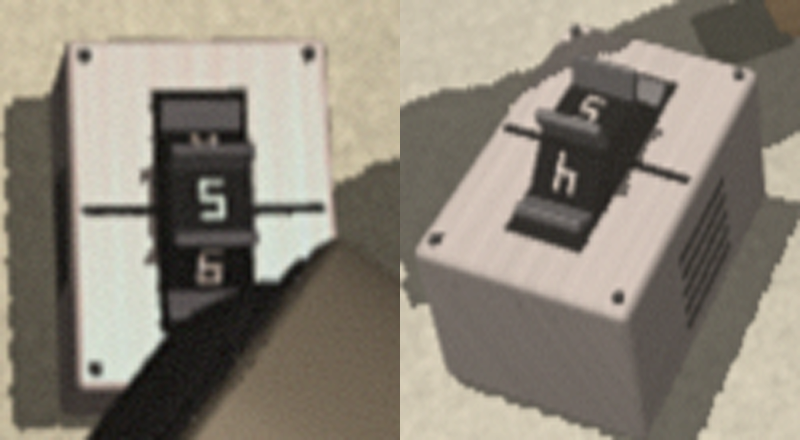

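Digit 5 is almost uppermost: the ribs are at top-crop y of about 148 and 237, with the index line at 208. I'll measure the angle from both views.

```bash
python3 - <<'E'
from h import *
im=[capture("top").astype(float).mean(2) for _ in range(4)];im=np.mean(im,0)
print("top rows 190-240",im[190:240,410:414].mean(1).round(0).astype(int).tolist())
print("top right ",im[190:240,422:426].mean(1).round(0).astype(int).tolist())
for t in np.arange(.2,.61,.05):
    r=[]
    for th in (t,t-.7854):
      X=np.array([np.cos(YAW),np.sin(YAW)]);n=np.array([np.cos(th),-np.sin(th)]);u=np.array([np.sin(th),np.cos(th)])
      for rr,s in((50,2.5),(50,-2.5),(38,-2.5)):
        q=rr*u+s*n; r.append(proj("top",[*(C+X*q[0]),60+q[1]])[1]); r.append(proj("scene",[*(C+X*q[0]),60+q[1]])[1])
    r=np.array(r);print(t.round(2),"top far/near/base",r[0::2].round(1),"scene",r[1::2].round(1))
print([proj(n,[*C,75]) for n in("top","scene")])
E
```

```text
top rows 190-240 [47, 57, 57, 56, 56, 56, 53, 39, 32, 33, 36, 48, 55, 44, 34, 33, 33, 28, 25, 23, 22, 22, 22, 22, 22, 23, 23, 23, 23, 23, 23, 24, 31, 44, 55, 52, 33, 15, 13, 14, 15, 15, 16, 16, 17, 16, 16, 28, 45, 53]
top right  [40, 50, 49, 48, 48, 48, 45, 31, 18, 16, 25, 46, 54, 43, 34, 32, 32, 28, 24, 22, 23, 23, 23, 22, 22, 22, 22, 22, 23, 22, 22, 23, 32, 50, 57, 49, 30, 16, 13, 15, 15, 14, 15, 14, 15, 14, 15, 16, 17, 16]
0.2 top far/near/base [204.2 207.  210.3 227.9 230.9 228.3] scene [221.7 219.2 224.2 209.6 209.4 216.9]
0.25 top far/near/base [202.9 205.6 209.3 226.4 229.4 227.2] scene [223.  220.4 225.1 209.8 209.5 216.9]
0.3 top far/near/base [201.6 204.2 208.2 224.9 227.9 226.1] scene [224.4 221.7 226.  210.1 209.6 217. ]
0.35 top far/near/base [200.4 202.9 207.2 223.4 226.4 225. ] scene [225.8 223.  227.  210.5 209.8 217.2]
0.4 top far/near/base [199.2 201.6 206.2 221.8 224.9 223.8] scene [227.3 224.4 228.1 210.9 210.1 217.4]
0.45 top far/near/base [198.1 200.4 205.3 220.3 223.4 222.7] scene [228.8 225.8 229.1 211.4 210.5 217.7]
0.5 top far/near/base [197.  199.2 204.4 218.7 221.8 221.5] scene [230.3 227.3 230.2 212.  210.9 218. ]
0.55 top far/near/base [196.  198.1 203.5 217.1 220.3 220.3] scene [231.9 228.8 231.4 212.7 211.4 218.4]
0.6 top far/near/base [195.  197.  202.7 215.6 218.7 219.2] scene [233.5 230.3 232.5 213.5 212.  218.9]
[array([414.73933984, 216.86569921]), array([210.85164382, 233.30212959])]
```

Both views agree on about 0.36 rad, against the 0.393 needed, so it is about 1.3 mm short. I'll retrace the path and push that much further.

Request:
{"api": "arm_command", "payload": {"gripper": [0, 0, 0, 0, 0], "dp": [[0, -1, 0], [0, -1, 0], [0, -1, 0], [0, -1, 0], [0, -1, 0]], "twist": [0, 0, 0, 0, 0]}}

```text
time: 12.05
tool_pos: [566.4, -311.6, 177.5]
tcp_rot: [3.141, -0.0, -0.104]
contact_force: [-0.5, 0.6, 0.8]
grip_width: 0.4
finger_force: 0.0
```

Request:
{"api": "arm_command", "payload": {"gripper": [0, 0, 0, 0, 0], "dp": [[0, -1, 0], [0, -1, 0], [0, -1, 0], [0, -1, 0], [0, -1, 0]], "twist": [0, 0, 0, 0, 0]}}

```text
time: 12.68
tool_pos: [579.3, -187.1, 177.2]
tcp_rot: [3.142, -0.0, -0.105]
contact_force: [0.6, 0.5, 0.2]
grip_width: 0.4
finger_force: 0.0
```

```bash
python3 -c "
from h import *
tool(-0.5,-1.4,102)"
```

```text
t 12.68 box -0.7 0.3 177.2 rot [ 3.142 -0.    -0.105] F [0.6 0.5 0.2] w 0.4
to go units [0.01 0.07 3.01]
```

Request:
{"api": "arm_command", "payload": {"gripper": [0, 0, 0, 0, 0], "dp": [[0, 0, 0.9], [0, 0, 0.9], [0, 0, 0.6], [0, 0, 0.4], [0, 0, 0.2]], "twist": [0, 0, 0, 0, 0]}}

```text
time: 13.3
tool_pos: [579.3, -188.8, 101.9]
tcp_rot: [3.142, 0.0, -0.105]
contact_force: [1.1, -0.2, 0.6]
grip_width: 0.4
finger_force: 0.0
```

Request:
{"api": "arm_command", "payload": {"gripper": [0, 0, 0, 0, 0], "dp": [[0.1, 0, 0], [0.06, 0, 0], [0.05, 0, 0], [0, 0, 0], [0, 0, 0]], "twist": [0, 0, 0, 0, 0]}}

```text
time: 13.92
tool_pos: [584.3, -189.5, 102.3]
tcp_rot: [3.141, 0.0, -0.105]
contact_force: [-2.5, -1.0, 0.6]
grip_width: 0.2
finger_force: 1.3
```

Request:
{"api": "arm_command", "payload": {"gripper": [0, 0, 0, 0, 0], "dp": [[-0.15, 0, 0], [0, 0, -1], [0, 0, -1], [0, 1, -1], [0, 1, 0]], "twist": [0, 0, 0, 0, 0]}}

```text
time: 14.55
tool_pos: [577.0, -239.6, 180.1]
tcp_rot: [3.139, -0.006, -0.104]
contact_force: [1.3, -0.6, -0.4]
grip_width: 0.3
finger_force: 0.0
```

Request:
{"api": "arm_command", "payload": {"gripper": [0, 0, 0, 0, 0], "dp": [[0, 1, 0], [0, 1, 0], [0, 1, 0], [0, 1, 0], [0, 1, 0]], "twist": [0, 0, 0, 0, 0]}}

```text
time: 15.18
tool_pos: [562.1, -364.7, 177.0]
tcp_rot: [-3.142, 0.0, -0.105]
contact_force: [0.2, 0.3, -0.4]
grip_width: 0.8
finger_force: 0.0
```

Request:
{"api": "arm_command", "payload": {"gripper": [0, 0, 0, 0, 0], "dp": [[0, 1, 0], [0, 1, 0], [0, 1, 0], [0, 0, 0], [0, 0, 0]], "twist": [0, 0, 0, 0, 0]}}

```text
time: 15.8
tool_pos: [554.5, -437.3, 176.9]
tcp_rot: [-3.141, 0.0, -0.105]
contact_force: [0.1, 0.1, 0.4]
grip_width: 0.5
finger_force: 0.0
```

```bash
python3 look.py pics/d6.png; python3 - <<'E'
from h import *
im=np.mean([capture("top").astype(float).mean(2) for _ in range(4)],0)
print("top rows 197-229",im[197:229,410:414].mean(1).round(0).astype(int).tolist())
print("top right ",im[197:229,422:426].mean(1).round(0).astype(int).tolist())
tool()
E
```

```text
top rows 197-229 [38, 30, 35, 45, 53, 51, 41, 35, 34, 32, 26, 23, 22, 22, 22, 21, 21, 21, 22, 22, 22, 22, 22, 22, 24, 35, 53, 56, 38, 19, 13, 14]
top right  [30, 17, 20, 39, 51, 48, 39, 33, 33, 31, 26, 23, 22, 22, 22, 21, 22, 21, 21, 21, 21, 22, 22, 22, 26, 38, 54, 55, 36, 17, 14, 14]
t 16.1 box 1.1 -250.7 177.5 rot [ 3.141 -0.    -0.104] F [-0.1  0.   0.3] w 0.4
to go units [ -0.04 -10.03   3.06]
```

View pics/d6.png

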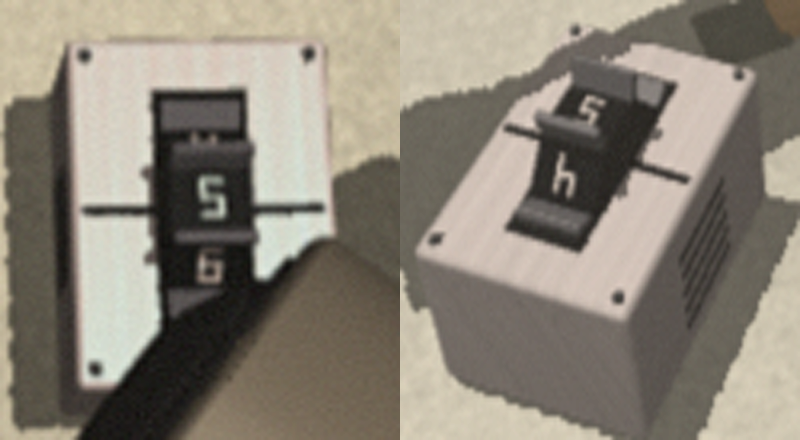

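The ribs now measure about 0.39 rad either side of the index line, with digit 5 centred and the arm clear. Handing in.

```bash
python3 -c "
from plant import *
print(close_job())"
```

```text
the job is handed in; nothing more can be done
None
```

The kiln timer's broad wheel now has 5 uppermost, within about 0.01 rad of the index lines by camera; I never touched the lamp timer, and the job is handed in at about 16 s with the arm clear.

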